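Rock the jammed tube block out of the dry-bath heater and hold it clear

TASK

Buffer has dried under the aluminium tube block with the black T-handle, and it sits jammed in its well in the dry-bath heater. Take it by the T-handle and rock it from side to side, along the row of wells, until it works free; a straight pull only drags the whole heater up, so let the heater stand flat where it is, leave the neighbouring block with the tubes down in its well and do not disturb the things around. Finish still holding the freed block level and still, just above its own well (a finger's breadth or two) and clear of the heater, so that I can wipe the well out.

Things in the scene. Friction and masses are not known exactly. Their poses are not given: they have to be found in the camera images.
- dry_bath: Dry-bath block heater, off and unplugged: white casing 155 (x) x 215 (y) x 68 mm, dark deck with two wells, sloping control panel at its front (-x). Loose on four rubber feet, 0.95 kg; a lift of about 8 N on one block tips it up. Origin: at desk height midway between the wells; x to its back, y to its left along the row of wells, z up.
- left_well (a point): Centre of the left (+y) well, at rim height, 66 mm above the desk; 46 mm in +y from the heater's origin, same axes. Each well is 65 (x) x 57 (y) mm and 22 mm deep. In the middle of its +y and -y walls a copper shoe on a spring presses on the block's side with about 13 N, 14 mm above the well floor, 26 mm from the well's centre.
- right_well (a point): Same for the right (-y) well. Friction holds the block with 6 to 10 N at each shoe: too much for a straight pull, but leaning the block (towards its +y or -y) about one shoe slides its other side up. Repeated to either side it walks up; a side is clear of its shoe once its lower edge is 20 mm above the well floor.
- tube_block: The jammed block: aluminium, 62 (x) x 52 (y) x 46 mm, four wide empty holes and a T-handle in its top; 0.23 to 0.33 kg. Origin: centre of its underside, at the start on the floor of either well (44 mm above the desk), axes as the heater's. Play in the well each side: 2.5 mm in y (sprung shoes take it up), 1.5 mm in x. It can lean about 10 degrees towards +y or -y in the well.
- t_handle (a point): Centre of the T-handle's black crossbar, 86 mm above the block's underside on its axis (130 mm above the desk at the start). Bar 64 mm long along the block's x, 18 mm thick in y, 18 mm high, on a 10 mm stem; 31 mm free below it down to the block's top. Axes as the block's.
- block_foot (a point): Centre of the jammed block's underside (same point as the block's origin).
- small_tube_block: The neighbouring block, same outer size, nine small holes, five of them with capped coloured tubes, no handle. Seated in the other well; it stays there. Origin: centre of its underside.
- beaker_pink: Bystander: 52 mm wide, 64 mm tall glass beaker with pink contents. Origin: centre of its underside.
- petri_1: Bystander: flat round petri dish with lid, 73 mm across, 15 mm high. Origin: centre of its underside.
- vial_1: Bystander: small screw-capped vial, 22 mm across, 58 mm tall, white cap. Origin: centre of its underside.
- vial_2: Bystander: the same kind of vial with a red cap. Origin: centre of its underside.
- vial_3: Bystander: the same kind of vial with a black cap. Origin: centre of its underside.
- forceps: Bystander: steel forceps 150 mm long lying flat on the desk. Origin: centre of the underside.
Mind the look-alikes: they are no part of the job. Leave any yellow look-alike of the small_tube_block alone.

How it is judged:
On the way:
1. the block is rocked: it leans over by 4 degrees or more while its foot is still down in the well and the heater stands flat (angle between tube_block's own z axis and vertical above 0.07 rad and z of block_foot in the frame of dry_bath below 0.058 m and angle between dry_bath's own z axis and vertical below 0.03 rad), for 0.05 s.
At the end, for the whole second after the job is handed in: Fingers hold the block over its own well (centre within 20 mm in x and y), underside 5 to 60 mm above the rim, within 8 degrees of level, still, touching no heater or other block; heater flat on the desk within 40 mm of its start; other block seated within 4 mm (z of block_foot in the frame of dry_bath between 0.071 and 0.126 m and ((y of small_tube_block in the frame of dry_bath below 0 m and y of block_foot in the frame of dry_bath between 0.026 and 0.066 m) or (y of small_tube_block in the frame of dry_bath above 0 m and y of block_foot in the frame of dry_bath between -0.066 and -0.026 m)) and x of block_foot in the frame of dry_bath between -0.02 and 0.02 m and angle between tube_block's own z axis and vertical below 0.14 rad and linear speed of tube_block below 0.02 m/s and contact force between the fingers and tube_block above 2 N and contact force between tube_block and dry_bath below 0.05 N and contact force between tube_block and small_tube_block below 0.05 N and angle between dry_bath's own z axis and vertical below 0.02 rad and height (world z) of dry_bath below 0.004 m and distance of dry_bath from where it was at the start of the episode below 0.04 m and z of small_tube_block in the frame of dry_bath below 0.048 m); the arm keeps its last pose, push and grip.
It fails at once if the heater is dragged up: tipped by more than 4 degrees or lifted off the desk (angle between dry_bath's own z axis and vertical above 0.07 rad or height (world z) of dry_bath above 0.012 m).
It fails at once if a bystander is knocked about (moved more than 30 mm) (distance of any of beaker_pink, petri_1, vial_1, vial_2, vial_3, forceps from where it was at the start of the episode above 0.03 m).
It fails at once if the neighbouring block is pulled up out of its seat (z of small_tube_block in the frame of dry_bath above 0.052 m).
It also fails if it takes over 42 s, if anything falls off the work surface, if the arm or the gripper's body presses on something with over 40 N, if the wrist force passes 120 N, or if a joint passes its speed limit or range.

ROBOT

A 6-joint arm with a two-finger parallel gripper is mounted at the origin on a cart in front of the work surface, level with it; the furniture and walls round the work are solid. World frame = base frame: x ahead of the robot, y to its left, z up, the work surface at z = 0. Lengths are in m, angles in rad, forces in N, time in s.
With the tool pointing down it reaches from about 0.325 to 0.85 m from the base axis. Payload 15.5 kg.
Tool frame: the origin (TCP) lies at the very end of the fingers, on their centre line; the grasp point (between the pads) lies 19 mm behind it; z points along the fingers, y is the line along which they close (so a half turn about z gives the same grasp; the last joint's range is limited). The gripper opens to 91 mm and grips with 3 to 60 N. Pads are 32 mm wide; open, the fingers measure 118 mm over their backs; the gripper's body (76 mm by 178 mm) begins 60 mm behind the grasp point.
Start: joints at [-1.405, 0.494, 1.345, -0, 1.302, -0.096], TCP at [0.162, -0.604, 0.214] pointing down, gripper open.
Joint ranges: [-2.91, 2.91], [-0.82, 2.16], [0.22, 2.67], [-1.22, 4.37], [0.12, 2.79], [-3.08, 3.08]. Speed limits (rad/s): [1.89, 1.89, 2.57, 3.01, 3.01, 3.01].

INTERFACE

Orientations are given as a rotation vector (axis times angle).
In Python, from workcell import manip, viewer, spotter gives the robot as it stands.
- The arm moves only by the shell command python3 -m jog 'ROWS' [OPENING]. ROWS is a JSON object of lists of equal length, an entry for each row: "xyz": the shift along the world's x, y, z normalised to -1 to 1, where 1 is 0.04 m, a list of three; "angular": the turn, a rotation vector about the world's x, y, z normalised to -1 to 1, where 1 is 4 degrees, a list of three. A call has 1 to 8 rows; each row shifts and turns the commanded pose from where the row before left it; what a row does not reach is not made up. A row lasts 1/10 s, in which the tool goes at most 50 mm and 8.59 degrees, less where a joint would pass 70% of its speed; a pose out of reach is approached as far as the arm can. A call with a number of a shift or a turn outside -1 to 1 is refused whole. A call with a gripper value outside its range is refused whole. OPENING is the closure, from -1 (fully open) to 1 (shut), set as the call begins (- or left out, the last holds). The fingers move at their own pace and stop on an object; the grip force is fixed at half the most. Time passes only in rows, so rows that do not move let the fingers close. It gives the time, the measured TCP pose, the force, the opening and the grip force at its end, in the units of the state.
- manip.read_state(): the state, without advancing time (a new reading comes with each control period).
- viewer.grab_frame(name): name is "scene" or "top" or "wrist"; returns (picture, depth): 384x512x3 uint8, red, green, blue; 384x512 float32, m along the optical axis (not along the pixel's ray), 0 where there is no reading.
- viewer.calibration(name): a dict with "fx", "fy", "cx", "cy" (pixels), "k1" (the pictures are not rectified: a ray, as slopes to the right and down, at radius r is drawn at 1 + k1 r^2 times it, then the intrinsics apply), "world_to_cam" (4x4, takes a point from world to camera coordinates); the wrist camera has in their place "T_tool_cam" (4x4, takes a point from camera to tool coordinates, whose origin is the TCP and whose axes are the flange's). Camera axes: x right, y up, looking along -z (the intrinsics and any distortion apply to the point x, -y, -z); pixel columns grow to the right and rows downward; lengths in m; the calibration is good to about 2 mm. A picture is of the moment at which its call begins: read the wrist's pose just before it. calibration takes no time and is no camera call.
- manip.job_done(): hands the job in; it is judged then, once.
Trained networks look in the newest picture that a camera, given by its name, has taken for a name from the list of things; names that differ only in an ending like _2 or _b are one class to them, and where a whole thing is asked for, a point or a joint stands for the part that bears it (a point fixed in the world has none). Each returns a list of dicts, best first, with "confidence" (0 to 1); they miss things now and then, are a little off and sometimes report something else, mostly with a low value. They report only what shows in the picture. A call takes as long as a camera call. They do not tell look-alikes from the thing itself.
- spotter.outline_of(camera, thing): "pixels" (384x512 bool, what is visible of it) and "location" ([row, column] in pixels, amid what is visible of it).
The state is a dict: "t": time; "joints": joint angles; "joint_velocities": joint speeds; "joint_efforts": joint torques, N m; "eef_pos": TCP position; "orientation": TCP orientation; "contact_force": force on the tool from outside, world axes, zero at the start; "moment": the same for the moment, N m; "finger_gap": finger opening in m; "finger_force": force on a finger pad.
Only numpy, scipy, OpenCV 4.12 (cv2) and the standard library are available. Lean on these libraries where they do the work, as an engineer would, in place of code of your own. Each camera call takes 0.05 s, during which the arm holds its last target. There are 200 camera calls.

## Working session

There is one attempt and no reset: what is moved stays moved. The work goes in short steps, Python scripts to look and compute and a shell command to move; the robot and the scene stay as the last step left them, time stands still between calls to the robot, and variables do not carry over. Pictures are saved under pics/ and viewed, at most 10 in all, crops included, and the job is handed in when it is done.

```bash
mkdir -p pics; cat > h.py <<'E'
import numpy as np, cv2
from workcell import manip, viewer, spotter
def world(name,depth,mask,T=None):
    c=viewer.calibration(name); v,u=np.nonzero(mask&(depth>0)); d=depth[v,u]
    K=np.array([[c['fx'],0,c['cx']],[0,c['fy'],c['cy']],[0,0,1.]])
    p=cv2.undistortPoints(np.c_[u,v].astype(float)[:,None],K,np.array([c['k1'],0,0,0.]))[:,0]
    P=np.c_[p[:,0]*d,-p[:,1]*d,-d,np.ones(len(d))]
    M=np.linalg.inv(c['world_to_cam']) if T is None else T@c['T_tool_cam']
    return (P@M.T)[:,:3]
E
python3 - <<'E'
from h import *
s=manip.read_state(); print(s)
ims=[]
for n in ('scene','top'):
    im,d=viewer.grab_frame(n); np.save(n+'.npy',d); cv2.imwrite(f'pics/{n}0.png',im[...,::-1])
    for t in ('t_handle','tube_block','small_tube_block','dry_bath'):
        for r in spotter.outline_of(n,t)[:3]:
            P=world(n,d,r['pixels'])
            print(n,t,round(r['confidence'],2),np.round(r['location']),len(P),np.round(np.percentile(P,[5,50,95],axis=0),3).tolist() if len(P) else '')
E
```

```text
{'t': 0.0, 'joints': array([-1.40453223e+00,  4.94197495e-01,  1.34616333e+00, -2.59630272e-06,
        1.30251907e+00, -9.55108805e-02]), 'joint_velocities': array([ 6.18528365e-05, -3.03795691e-04, -3.32225832e-05,  2.31021039e-03,
        1.06075390e-03,  1.47064378e-03]), 'joint_efforts': array([ 1.63407090e-03, -8.78828502e+01, -3.81856370e+01,  7.07295164e-02,
        5.34355617e-02, -1.29521059e-04]), 'eef_pos': array([ 0.16167523, -0.60330591,  0.21331847]), 'orientation': array([-3.11344541e+00, -4.09855299e-01,  7.54145268e-05]), 'contact_force': array([-0.42864664,  0.20186325, -0.00761913]), 'moment': array([-0.04257947,  0.02092177, -0.0390478 ]), 'finger_force': 0.0, 'finger_gap': 0.09103952979318632}
scene t_handle 0.84 [187. 266.] 543 [[0.512, 0.078, 0.068], [0.533, 0.101, 0.088], [0.569, 0.123, 0.138]]
scene tube_block 0.86 [184. 270.] 608 [[0.512, 0.077, 0.066], [0.535, 0.1, 0.088], [0.575, 0.123, 0.138]]
scene small_tube_block 0.77 [180. 298.] 435 [[0.49, -0.015, 0.068], [0.511, 0.013, 0.088], [0.546, 0.035, 0.096]]
scene small_tube_block 0.68 [202. 202.] 472 [[0.5
[... 218 characters left out ...]
, -0.002], [0.611, 0.368, 0.054], [0.668, 0.377, 0.058]]
top t_handle 0.62 [184. 274.] 427 [[0.516, 0.068, 0.056], [0.543, 0.093, 0.091], [0.575, 0.117, 0.141]]
top tube_block 0.59 [183. 271.] 434 [[0.517, 0.067, 0.056], [0.546, 0.093, 0.091], [0.577, 0.117, 0.141]]
top tube_block 0.24 [165. 180.] 63 [[0.606, 0.356, 0.012], [0.612, 0.362, 0.049], [0.622, 0.371, 0.06]]
top small_tube_block 0.75 [234. 340.] 436 [[0.367, -0.143, 0.017], [0.396, -0.116, 0.047], [0.424, -0.09, 0.055]]
top small_tube_block 0.61 [196. 300.] 429 [[0.495, -0.021, 0.058], [0.524, 0.006, 0.091], [0.553, 0.029, 0.099]]
top dry_bath 0.6 [198. 283.] 3269 [[0.446, -0.051, 0.029], [0.511, 0.048, 0.066], [0.6, 0.149, 0.072]]
```

```bash
python3 - <<'E'
from h import *
for n in ('scene','top'):
    d=np.load(n+'.npy'); P=world(n,d,np.ones_like(d,bool))
    for lo,hi in ((.125,.15),(.084,.096),(.062,.071)):
        Q=P[(P[:,2]>lo)&(P[:,2]<hi)&(P[:,0]>.42)&(P[:,0]<.65)&(P[:,1]>-.1)&(P[:,1]<.2)]
        if hi==.096: Q=Q[Q[:,1]>.055]
        r=cv2.minAreaRect((Q[:,:2]*1000).astype(np.float32)); m=Q.mean(0)
        w,v=np.linalg.eigh(np.cov(Q[:,:2].T)); a=v[:,1]
        print(n,lo,len(Q),np.round(m,4),np.round(r,1) if 0 else r, 'major deg',round(np.degrees(np.arctan2(a[1],a[0])),1))
a=[cv2.imread(f'pics/{n}0.png') for n in('scene','top')]
cv2.imwrite('pics/a.png',np.vstack([cv2.resize(i[100:290,90:450],None,fx=1.57,fy=1.57) for i in a]))
E
```

```text
scene 0.125 137 [0.5393 0.098  0.1355] ((545.8673706054688, 95.37919616699219), (17.241924285888672, 67.20191955566406), 76.35163879394531) major deg 167.3
scene 0.084 247 [0.5404 0.0984 0.0886] ((546.4193725585938, 94.12966918945312), (53.03268051147461, 70.26453399658203), 75.8745346069336) major deg -168.1
scene 0.062 1481 [0.5271 0.0598 0.0658] ((535.603271484375, 48.34178924560547), (218.18026733398438, 127.6722183227539), 76.25057983398438) major deg 73.5
top 0.125 151 [0.545  0.0928 0.1388] ((545.3626708984375, 92.68495178222656), (17.766847610473633, 62.383705139160156), 76.1815414428711) major deg 165.8
top 0.084 180 [0.5446 0.0926 0.0904] ((546.1399536132812, 92.30390930175781), (51.68021774291992, 62.02474594116211), 76.03163146972656) major deg 75.0
top 0.062 2066 [0.5371 0.0474 0.0671] ((536.8401489257812, 47.38929748535156), (215.2330322265625, 127.58985137939453), 76.03263854980469) major deg 76.4
```

View pics/a.png

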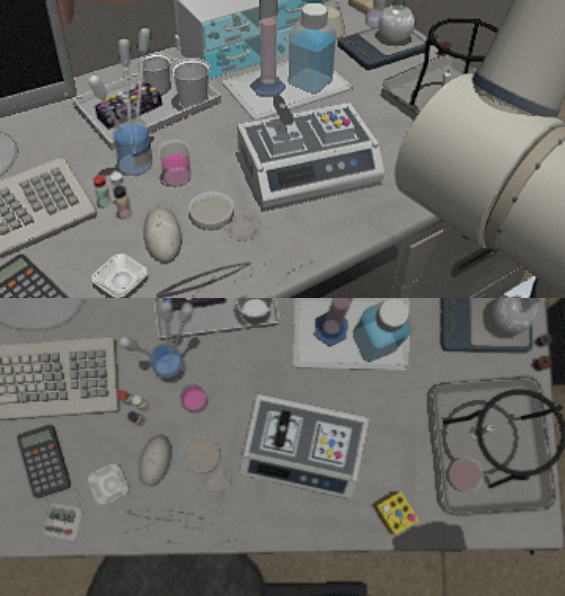

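The jammed block stands in the left well with its handle at about (0.5455, 0.0935, 0.13) and the heater yawed about -14°. The tubed neighbour is to its right, and the yellow look-alike (crop 397,512) and the ring stand (crop 520,430) lie further off. I'll approach between the robot and the ring stand.

```bash
python3 -m jog '{"xyz":[[0.25,0.95,0.3],[0.25,0.95,0.3],[0.25,0.95,0.3],[0.25,0.95,0.3],[0.25,0.95,0.3],[0.3,0.95,0.2],[0.3,0.95,0.2],[0.3,0.95,0.2]],"angular":[[0,0,0],[0,0,0],[0,0,0],[0,0,0],[0,0,0],[0,0,0],[0,0,0],[0,0,0]]}' -1
python3 -m jog '{"xyz":[[0.7,0.7,0],[0.7,0.7,0],[0.7,0.7,0],[0.7,0.7,0],[0.7,0.7,0],[0.7,0.7,0],[0.7,0.7,0],[0.7,0.7,0]],"angular":[[0,0,-0.9],[0,0,-0.9],[0,0,-0.9],[0,0,-0.9],[0,0,-0.9],[0,0,-0.9],[0,0,-0.9],[0,0,-0.9]]}'
```

```text
t: 1.3
eef_pos: [0.2479, -0.2982, 0.2983]
orientation: [3.114, 0.409, 0.0]
contact_force: [1.1, -0.2, -0.0]
finger_gap: 0.0914
finger_force: 0.0
t: 2.1
eef_pos: [0.4728, -0.0742, 0.2981]
orientation: [3.118, -0.381, 0.001]
contact_force: [-0.2, -1.2, -0.8]
finger_gap: 0.0913
finger_force: 0.0
```

```bash
python3 -m jog '{"xyz":[[0.36,0.84,-0.5],[0.36,0.84,-0.5],[0.36,0.84,-0.5],[0.36,0.84,-0.5],[0.36,0.84,-0.5],[0,0,0],[0,0,0]],"angular":[[0,0,0],[0,0,0],[0,0,0],[0,0,0],[0,0,0],[0,0,0],[0,0,0]]}'
cat > w.py <<'E'
import sys
from h import *
from scipy.spatial.transform import Rotation as R
s=manip.read_state(); T=np.eye(4); T[:3,:3]=R.from_rotvec(s['orientation']).as_matrix(); T[:3,3]=s['eef_pos']
im,d=viewer.grab_frame('wrist'); cv2.imwrite(f'pics/{sys.argv[1]}.png',im[...,::-1])
print(s['eef_pos'],T[:3,:3].round(3).tolist())
P=world('wrist',d,np.ones_like(d,bool))if 0 else world('wrist',d,np.ones_like(d,bool),T)
for lo,hi in ((.125,.145),(.084,.094),(.062,.070)):
    Q=P[(P[:,2]>lo)&(P[:,2]<hi)&(abs(P[:,0]-.5455)<.05)&(abs(P[:,1]-.0935)<.05)]
    if len(Q)>20: print(lo,len(Q),Q.mean(0).round(4),cv2.minAreaRect((Q[:,:2]*1000).astype(np.float32)))
E
python3 w.py w1
```

```text
t: 2.8
eef_pos: [0.5435, 0.0928, 0.1975]
orientation: [3.119, -0.375, -0.002]
contact_force: [0.0, -0.5, 0.2]
finger_gap: 0.0909
finger_force: 0.0
[0.54354217 0.09281474 0.1974624 ] [[0.972, -0.237, -0.001], [-0.237, -0.972, -0.0], [-0.001, 0.0, -1.0]]
0.125 1781 [0.5485 0.0916 0.1372] ((546.708251953125, 91.82391357421875), (17.57960319519043, 62.667179107666016), 75.87080383300781)
0.084 1742 [0.5495 0.0912 0.089 ] ((546.0978393554688, 92.20675659179688), (52.16286849975586, 62.17148971557617), 76.0954360961914)
0.062 5847 [0.5533 0.0921 0.0655] ((545.5040893554688, 93.50056457519531), (99.98774719238281, 99.98726654052734), 89.99906921386719)
```

View pics/w1.png

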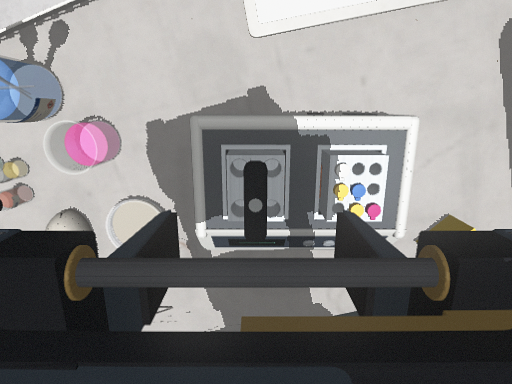

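```bash
python3 -m jog '{"xyz":[[0.06,0,-0.6],[0,0,-0.6],[0,0,-0.5],[0,0,-0.3],[0,0,-0.16],[0,0,0]],"angular":[[0,0,0],[0,0,0],[0,0,0],[0,0,0],[0,0,0],[0,0,0]]}'
python3 -m jog '{"xyz":[[0,0,0],[0,0,0],[0,0,0],[0,0,0],[0,0,0],[0,0,0],[0,0,0],[0,0,0]],"angular":[[0,0,0],[0,0,0],[0,0,0],[0,0,0],[0,0,0],[0,0,0],[0,0,0],[0,0,0]]}' 1
```

```text
t: 3.45
eef_pos: [0.5462, 0.0919, 0.1116]
orientation: [3.119, -0.378, -0.0]
contact_force: [0.7, -0.3, 0.4]
finger_gap: 0.0912
finger_force: 0.0
t: 4.25
eef_pos: [0.5461, 0.0923, 0.1115]
orientation: [3.119, -0.377, -0.0]
contact_force: [-0.3, 0.1, 0.4]
finger_gap: 0.0304
finger_force: 0.0
```

```bash
python3 -m jog '{"xyz":[[0,0,0],[0,0,0],[0,0,0]],"angular":[[0,0,0],[0,0,0],[0,0,0]]}'
cat > plan.py <<'E'
import numpy as np
X=np.array([.971,-.239,0]);Y=np.array([.239,.971,0])
def pose(a,b):
    s=(b-a)/52; c=np.sqrt(1-s*s); h=(a+b)/2
    return np.degrees(np.arcsin(s)),(67-(14-h)/c)*s,h+67*c
W=[(0,0),(0,7.5),(13.5,6.5),(13,18.5),(25,18.5),(26,26),(36,36)]
for p,q in zip(W,W[1:]):
    A,B=pose(*p),pose(*q); dphi=B[0]-A[0]
    print(p,q,'lean',round(B[0],1),'xyz tot',(((B[1]-A[1])*Y+np.array([0,0,B[2]-A[2]]))/40).round(3),'ang tot',(-dphi*X/4).round(2))
E
python3 plan.py
```

```text
t: 4.55
eef_pos: [0.5462, 0.0924, 0.1116]
orientation: [-3.119, 0.377, -0.0]
contact_force: [-0.9, -0.1, 3.5]
finger_gap: 0.0175
finger_force: 30.0
(0, 0) (0, 7.5) lean 8.3 xyz tot [0.049 0.198 0.076] ang tot [-2.01  0.5  -0.  ]
(0, 7.5) (13.5, 6.5) lean -7.7 xyz tot [-0.099 -0.404  0.159] ang tot [ 3.89 -0.96  0.  ]
(13.5, 6.5) (13, 18.5) lean 6.1 xyz tot [0.094 0.382 0.15 ] ang tot [-3.35  0.83 -0.  ]
(13, 18.5) (25, 18.5) lean -7.2 xyz tot [-0.099 -0.404  0.146] ang tot [ 3.22 -0.79  0.  ]
(25, 18.5) (26, 26) lean 0.0 xyz tot [0.056 0.227 0.119] ang tot [-1.74  0.43 -0.  ]
(26, 26) (36, 36) lean 0.0 xyz tot [0.   0.   0.25] ang tot [-0.  0. -0.]
```

```bash
python3 -m jog '{"xyz":[[0.008,0.033,0.013],[0.008,0.033,0.013],[0.008,0.033,0.013],[0.008,0.033,0.013],[0.008,0.033,0.013],[0.008,0.033,0.013],[0,0,0],[0,0,0]],"angular":[[-0.33,0.08,0],[-0.33,0.08,0],[-0.33,0.08,0],[-0.33,0.08,0],[-0.33,0.08,0],[-0.33,0.08,0],[0,0,0],[0,0,0]]}'
python3 w.py w2
```

```text
t: 5.35
eef_pos: [0.5481, 0.1004, 0.1146]
orientation: [2.979, -0.36, -0.025]
contact_force: [1.3, 0.5, -5.6]
finger_gap: 0.0176
finger_force: 30.0
[0.54810955 0.10041861 0.11457531] [[0.971, -0.236, -0.033], [-0.238, -0.961, -0.138], [0.0, 0.142, -0.99]]
0.125 3624 [0.5577 0.1008 0.1392] ((549.0692749023438, 98.38817596435547), (62.75362777709961, 38.84171676635742), 1.1539615392684937)
0.084 1236 [0.5708 0.0978 0.0902] ((561.51953125, 92.45565795898438), (52.82160949707031, 32.43726348876953), 76.3100357055664)
0.062 7199 [0.5707 0.0911 0.0656] ((555.9766235351562, 93.48396301269531), (99.98986053466797, 79.05827331542969), 89.96846771240234)
```

View pics/w2.png

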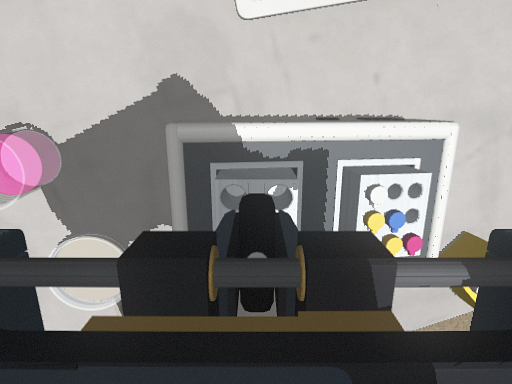

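Block and gripper lean together (crossbar at 258,230) and the heater appears flat. Forces are small, so I'll rock to the other side.

```bash
cat > flat.py <<'E'
import sys
from h import *
from scipy.spatial.transform import Rotation as R
s=manip.read_state(); T=np.eye(4); T[:3,:3]=R.from_rotvec(s['orientation']).as_matrix(); T[:3,3]=s['eef_pos']
im,d=viewer.grab_frame(sys.argv[1]); cv2.imwrite(f'pics/{sys.argv[2]}.png',im[...,::-1])
P=world(sys.argv[1],d,np.ones_like(d,bool),T if sys.argv[1]=='wrist' else None)
X=np.array([.971,-.239]);Y=np.array([.239,.971]); O=np.array([.546,.0923])-.046*Y
q=(P[:,:2]-O)@np.c_[X,Y]
def fit(m,n):
    Q=np.c_[q[m],P[m,2]]; A=np.c_[Q[:,:2],np.ones(len(Q))]; c=np.linalg.lstsq(A,Q[:,2],rcond=None)[0]; print(n,len(Q),'slopes',c[:2].round(3),'z',Q[:,2].mean().round(4),'mean xy',q[m].mean(0).round(4))
z=P[:,2]
fit((abs(z-.066)<.012)&(abs(q[:,0])<.06)&(abs(q[:,1])<.1)&~((abs(abs(q[:,1])-.046)<.034)&(abs(q[:,0])<.038)),'deck')
m=(abs(q[:,0])<.032)&(abs(q[:,1]-.046)<.032)&(z>.083)&(z<.127); fit(m,'block top-ish')
m=(abs(q[:,0])<.032)&(abs(q[:,1]+.046)<.03)&(z>.08)&(z<.093); fit(m,'neighbour top')
print(s['eef_pos'].round(4),s['contact_force'].round(1),s['moment'].round(2))
E
python3 -m jog '{"xyz":[[-0.012,-0.05,0.02],[-0.012,-0.05,0.02],[-0.012,-0.05,0.02],[-0.012,-0.05,0.02],[-0.012,-0.05,0.02],[-0.012,-0.05,0.02],[-0.012,-0.05,0.02],[-0.012,-0.05,0.02]],"angular":[[0.49,-0.12,0],[0.49,-0.12,0],[0.49,-0.12,0],[0.49,-0.12,0],[0.49,-0.12,0],[0.49,-0.12,0],[0.49,-0.12,0],[0.49,-0.12,0]]}'
python3 flat.py wrist w3
```

```text
t: 6.2
eef_pos: [0.5441, 0.0839, 0.1212]
orientation: [-2.98, 0.361, -0.026]
contact_force: [0.3, 1.2, -6.4]
finger_gap: 0.0174
finger_force: 30.0
deck 16447 slopes [ 0.022 -0.001] z 0.066 mean xy [ 0.0316 -0.0085]
block top-ish 2088 slopes [-0.112  0.061] z 0.0977 mean xy [0.0223 0.0406]
neighbour top 4359 slopes [-0.028  0.007] z 0.0886 mean xy [ 0.012  -0.0494]
[0.5441 0.0839 0.1212] [ 0.3  1.2 -6.4] [-0.03  0.05  0.01]
```

View pics/w3.png

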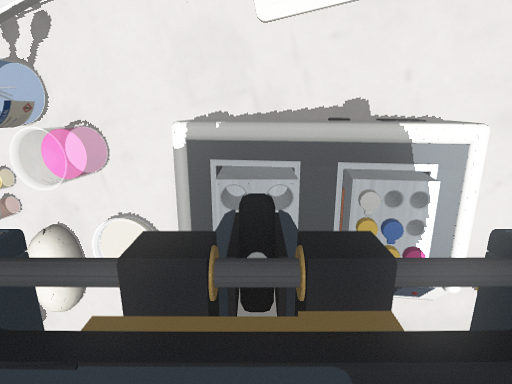

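The block now leans to the right and is rising (top near 258,175). The deck is level and the neighbour still seated, so I'll rock back to the left.

```bash
python3 -m jog '{"xyz":[[0.012,0.048,0.019],[0.012,0.048,0.019],[0.012,0.048,0.019],[0.012,0.048,0.019],[0.012,0.048,0.019],[0.012,0.048,0.019],[0.012,0.048,0.019],[0.012,0.048,0.019]],"angular":[[-0.42,0.1,0],[-0.42,0.1,0],[-0.42,0.1,0],[-0.42,0.1,0],[-0.42,0.1,0],[-0.42,0.1,0],[-0.42,0.1,0],[-0.42,0.1,0]]}'
python3 flat.py wrist w4
```

```text
t: 7.05
eef_pos: [0.5478, 0.0989, 0.1274]
orientation: [3.015, -0.365, -0.016]
contact_force: [0.1, -4.1, -4.4]
finger_gap: 0.0177
finger_force: 30.0
deck 13696 slopes [ 0.017 -0.002] z 0.066 mean xy [0.0301 0.0031]
block top-ish 2280 slopes [-0.046 -0.059] z 0.101 mean xy [0.0225 0.0485]
neighbour top 3619 slopes [-0.024 -0.01 ] z 0.0884 mean xy [ 0.0094 -0.046 ]
[0.5478 0.0989 0.1274] [ 0.1 -4.1 -4.4] [-0.84  0.22  0.  ]
```

```bash
python3 -m jog '{"xyz":[[-0.012,-0.05,0.018],[-0.012,-0.05,0.018],[-0.012,-0.05,0.018],[-0.012,-0.05,0.018],[-0.012,-0.05,0.018],[-0.012,-0.05,0.018],[-0.012,-0.05,0.018],[-0.012,-0.05,0.018]],"angular":[[0.4,-0.1,0],[0.4,-0.1,0],[0.4,-0.1,0],[0.4,-0.1,0],[0.4,-0.1,0],[0.4,-0.1,0],[0.4,-0.1,0],[0.4,-0.1,0]]}'
python3 flat.py wrist w5
```

```text
t: 7.9
eef_pos: [0.5442, 0.0835, 0.1331]
orientation: [-2.991, 0.363, -0.028]
contact_force: [0.0, 1.4, -2.9]
finger_gap: 0.0179
finger_force: 30.0
deck 15283 slopes [ 0.019 -0.001] z 0.066 mean xy [ 0.0298 -0.0082]
block top-ish 2378 slopes [-0.04   0.075] z 0.1047 mean xy [0.023  0.0408]
neighbour top 4021 slopes [-0.026  0.001] z 0.0886 mean xy [ 0.0109 -0.0488]
[0.5442 0.0835 0.1331] [ 0.   1.4 -2.9] [0.23 0.03 0.  ]
```

View pics/w5.png

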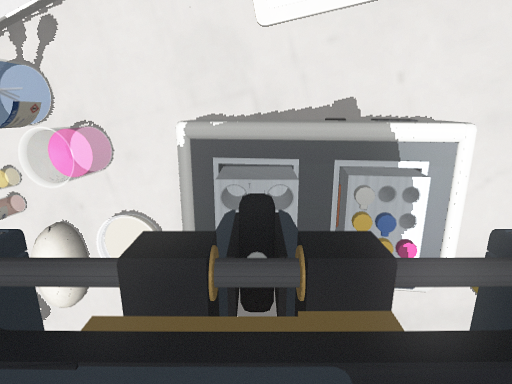

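Block (top near 258,175) leans right and has risen about 20 mm. The force is down to its own weight, about 3 N, so it is nearly free. I'll level it, then lift gently.

```bash
python3 -m jog '{"xyz":[[0.009,0.038,0.02],[0.009,0.038,0.02],[0.009,0.038,0.02],[0.009,0.038,0.02],[0.009,0.038,0.02],[0.009,0.038,0.02],[0,0,0]],"angular":[[-0.29,0.07,0],[-0.29,0.07,0],[-0.29,0.07,0],[-0.29,0.07,0],[-0.29,0.07,0],[-0.29,0.07,0],[0,0,0]]}'
python3 flat.py wrist w6
```

```text
t: 8.65
eef_pos: [0.5466, 0.0934, 0.1378]
orientation: [-3.117, 0.376, -0.006]
contact_force: [0.4, -0.1, -2.9]
finger_gap: 0.0179
finger_force: 30.0
deck 13995 slopes [ 0.017 -0.002] z 0.066 mean xy [ 0.0286 -0.0027]
block top-ish 2634 slopes [-0.037 -0.   ] z 0.1078 mean xy [0.0227 0.046 ]
neighbour top 3752 slopes [-0.025 -0.006] z 0.0885 mean xy [ 0.0089 -0.047 ]
[0.5466 0.0934 0.1378] [ 0.4 -0.1 -2.9] [0.08 0.04 0.04]
```

```bash
python3 -m jog '{"xyz":[[0,0,0.1],[0,0,0.1],[0,0,0.1],[0,0,0.1],[0,0,0.1],[0,0,0.1],[0,0,0],[0,0,0]],"angular":[[0,0,0],[0,0,0],[0,0,0],[0,0,0],[0,0,0],[0,0,0],[0,0,0],[0,0,0]]}'
python3 -m jog '{"xyz":[[0,0,0],[0,0,0],[0,0,0],[0,0,0]],"angular":[[0,0,0],[0,0,0],[0,0,0],[0,0,0]]}'
python3 flat.py wrist w7; python3 - <<'E'
from h import *
im,d=viewer.grab_frame('scene'); np.save('s2.npy',d)
cv2.imwrite('pics/s2.png',cv2.resize(im[90:290,90:390,::-1],None,fx=2.6,fy=2.6))
E
```

```text
t: 9.5
eef_pos: [0.5464, 0.0927, 0.1617]
orientation: [-3.116, 0.377, -0.006]
contact_force: [0.1, -0.6, -2.7]
finger_gap: 0.0178
finger_force: 30.0
t: 9.9
eef_pos: [0.5464, 0.0927, 0.1616]
orientation: [-3.116, 0.377, -0.006]
contact_force: [0.2, -0.5, -2.1]
finger_gap: 0.0175
finger_force: 30.0
deck 12362 slopes [ 0.015 -0.001] z 0.066 mean xy [ 0.025  -0.0042]
block top-ish 1305 slopes [-0.062 -0.005] z 0.1111 mean xy [0.0227 0.0454]
neighbour top 3335 slopes [-0.007 -0.011] z 0.0885 mean xy [ 0.0063 -0.0462]
[0.5464 0.0927 0.1616] [ 0.2 -0.5 -2.1] [ 0.05 -0.02 -0.06]
```

View pics/s2.png

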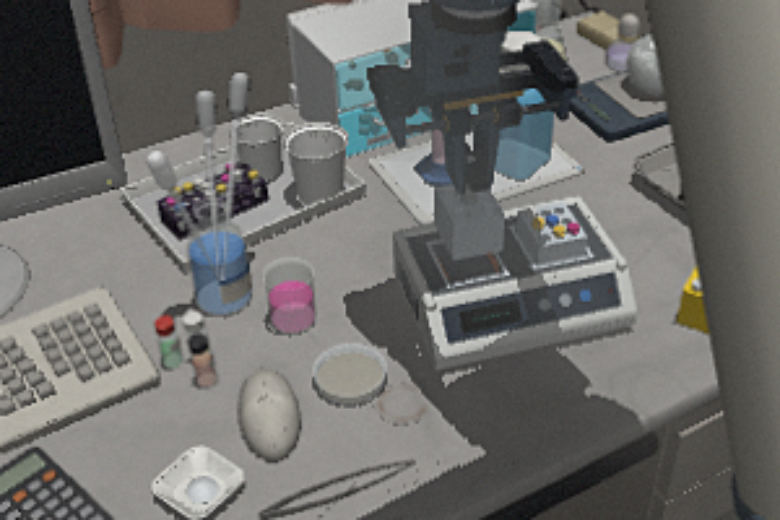

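View pics/w7.png

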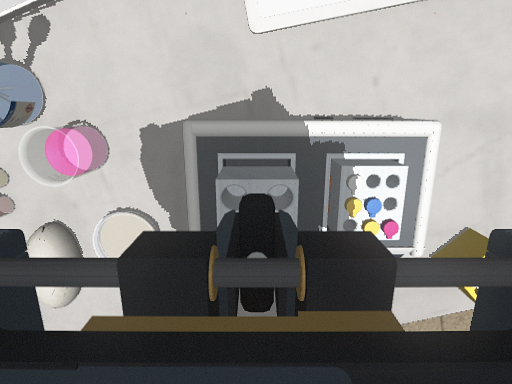

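The scene view (crop 470,225) shows the block held level, about 28 mm above its open well (475,265). The heater is flat, the neighbour is seated, and nothing around it has moved. I'm handing it in.

```bash
python3 -c "
from workcell import manip
print(manip.job_done())"
```

```text
the job is handed in; nothing more can be done
None
```

The tube block was rocked free and handed in held level and still about 28 mm above its own well; the heater stood flat, the neighbouring block stayed seated, and nothing around was disturbed.

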